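Dispense the grinding balls into the jug on the balance

TASK

Stand the white handled jug on the balance pan under the spout of the clear ball hopper, then push the hopper's shutter right across to fully open so that all five grinding balls drop into the jug, and push the shutter back until it is fully closed. Leave the jug with the balls standing upright on the pan under the spout, and do not disturb the other things on the bench.

Things in the scene. Friction and masses are not known exactly. Their poses are not given: they have to be found in the camera images.
- jug: White plastic jug with a loop handle, loose, empty, about 0.12 kg, 88 mm high, 74 mm across at the foot, 84 mm at the rim, wall 3 mm, floor 4 mm. Origin at the centre of its underside, z up; the handle points along its own -x. Start: on the bench, on one side of the balance.
- jug_handle (a point): Top of the upright grip bar of the jug's handle, at (-82, 0, 80) mm in the jug's frame, same axes. The handle is 12 mm thick along the jug's y: a level top bar at 68 to 80 mm height runs from the wall to the grip bar, which stands 76 to 88 mm from the jug's axis, 16 to 80 mm high. Pinch it from above, fingers closing along the jug's y.
- balance: Electronic balance, white case 260 x 190 mm, fixed. Origin on the bench under the pan's centre, display towards the robot (its -x). The case reaches 175 mm to -x, 85 mm to +x, 95 mm left and right; its top is 42 mm above the bench at the display, 56 mm around the pan.
- pan (a point): Centre of the top face of the balance's flat round steel pan, 130 mm diameter, 68 mm above the bench. The pan does not sink.
- hopper: Clear open-topped ball hopper, fixed on a retort stand behind the balance. Origin on the bench under the spout's axis; +x from the spout back to the stand, +y left, z up. 44 mm wide; front wall 23 mm in front of the axis (shutter guides 30 mm, at 190 to 204 mm height); body back to 139 mm, 201 to 282 mm high; bracket and rod behind it to 195 mm back, 325 mm high.
- spout (a point): Centre of the lower mouth of the hopper's spout, a square steel tube 39 mm inside, 20 mm long; 174 mm above the bench: 18 mm above the rim of a jug standing on the pan, up to 12 mm aside of the pan's centre. Hopper's axes. The space between spout and pan is free from the front: a jug held by its handle, handle towards the hopper's -x, can be moved in level.
- shutter (a joint): Travel of the shutter in m: 0 closed, 0.050 fully open, an end stop at each; grows as it moves to the hopper's -y. A flat steel strip with a window, across the hopper (along y) above the spout at 197 mm height, both ends turned up as tabs: it sticks out farther to the left (+y) when closed, to the right when open. Rubs with about 2 N, stays where left.
- tab_left (a point): Middle of the outer (+y) face of the shutter's left turned-up tab, 225 mm above the bench; the tab is 44 mm wide (x), 6 mm thick, and rises to 237 mm. 128 mm left of the spout's axis when closed, 78 mm when open. Pushing it towards the hopper (-y) opens the shutter. Hopper's axes.
- tab_right (a point): The same point on the outer (-y) face of the like right tab, 225 mm above the bench: 78 mm right of the spout's axis when closed, 128 mm when open. Pushing it towards the hopper (+y) closes the shutter. Hopper's axes.
- reagent: Bystander: brown glass bottle, black cap, 68 mm across, 150 mm high, loose. Origin under its centre. It and the jug stand one on each side of the balance, either way round.
- beaker: Bystander: glass beaker without handle, 60 mm across, 85 mm high, loose. Origin under its centre.
- mill_jar: Bystander: lidded steel grinding jar, 100 mm across, 100 mm high, loose, heavy. Origin under its centre.
- scoop: Bystander: steel lab spoon, 170 mm long, lying loose on the bench. Origin near its middle.
- mortar: Bystander: white porcelain mortar bowl, 90 mm across, 55 mm high, loose. Origin under its centre.
- ball1_center (a point): Centre of grinding ball 1 of five: white alumina ball, 30 mm diameter, 54 g. At the start all five lie in one row in the hopper, ball 1 in front on the closed shutter; they roll out by themselves within a second or so once the shutter is open.
- ball2_center (a point): Centre of grinding ball 2 of five: white alumina ball, 30 mm diameter, 54 g. At the start all five lie in one row in the hopper, ball 1 in front on the closed shutter; they roll out by themselves within a second or so once the shutter is open.
- ball3_center (a point): Centre of grinding ball 3 of five: white alumina ball, 30 mm diameter, 54 g. At the start all five lie in one row in the hopper, ball 1 in front on the closed shutter; they roll out by themselves within a second or so once the shutter is open.
- ball4_center (a point): Centre of grinding ball 4 of five: white alumina ball, 30 mm diameter, 54 g. At the start all five lie in one row in the hopper, ball 1 in front on the closed shutter; they roll out by themselves within a second or so once the shutter is open.
- ball5_center (a point): Centre of grinding ball 5 of five: white alumina ball, 30 mm diameter, 54 g. At the start all five lie in one row in the hopper, ball 1 in front on the closed shutter; they roll out by themselves within a second or so once the shutter is open.
Things that resemble listed ones, but are neither listed nor needed, are in the scene too. What is shaped like the jug but blue or purple is not meant.

How it is judged:
On the way, in this order (a step that is already met when the one before it is completed fails the run):
1. the jug stands upright on the pan under the spout, its axis within 30 mm of the spout's, the shutter still closed (z of jug in the frame of pan between -0.004 and 0.004 m and angle between jug's own z axis and vertical below 0.06 rad and horizontal distance between jug and spout below 0.03 m and value of joint shutter below 0.006 m), for 0.2 s.
2. the shutter is slid fully open (45 mm of its 50 mm or more) (value of joint shutter above 0.045 m), for 0.1 s.
At the end, for the whole second after the job is handed in: All five balls lie in the jug; the jug stands upright (within 0.06 rad) and at rest on the pan with its axis within 30 mm of the spout's; the shutter is closed to within 4 mm (z of jug in the frame of pan between -0.004 and 0.004 m and angle between jug's own z axis and vertical below 0.06 rad and horizontal distance between jug and spout below 0.03 m and horizontal distance between each of ball1_center, ball2_center, ball3_center, ball4_center, ball5_center and jug below 0.033 m and z of ball1_center in the frame of jug between 0 and 0.085 m and z of ball2_center in the frame of jug between 0 and 0.085 m and z of ball3_center in the frame of jug between 0 and 0.085 m and z of ball4_center in the frame of jug between 0 and 0.085 m and z of ball5_center in the frame of jug between 0 and 0.085 m and value of joint shutter below 0.004 m and linear speed of jug below 0.02 m/s); the robot touches nothing.
It fails at once if another thing on the bench is moved by more than 30 mm or knocked over (distance of any of reagent, beaker, mill_jar, scoop, mortar from where it was at the start of the episode above 0.03 m or angle between any of reagent, beaker, mill_jar, mortar's own z axis and vertical above 0.5 rad).
It also fails if it takes over 59 s, if anything falls off the work surface, if the arm or the gripper's body presses on something with over 40 N, if the wrist force passes 120 N, or if a joint passes its speed limit or range.

ROBOT

A 6-joint arm with a two-finger parallel gripper is mounted at the origin on the work surface. World frame = base frame: x ahead of the robot, y to its left, z up, the work surface at z = 0. Lengths are in m, angles in rad, forces in N, time in s.
With the tool pointing down it reaches from about 0.35 to 0.875 m from the base axis. Payload 15.5 kg.
Tool frame: the origin (TCP) lies midway between the tips of the shut fingers; the grasp point (between the pads) lies 19 mm behind it; z points along the fingers, y is the line along which they close (so a half turn about z gives the same grasp; the last joint's range is limited). The gripper opens to 85 mm and grips with 20 to 120 N. Pads are 22 mm wide; open, the fingers measure 114 mm over their backs; the gripper's body (76 mm by 85 mm) begins 54 mm behind the grasp point. The pads swing forward as they close: fully open they stand 13 mm farther back than shut.
Start: joints at [1.099, 0.494, 1.345, -0, 1.302, -0.096], TCP at [0.23, 0.581, 0.231] pointing down, gripper open.
Joint ranges: [-2.91, 2.91], [-0.82, 2.16], [0.22, 2.67], [-1.22, 4.37], [0.12, 2.79], [-3.08, 3.08]. Speed limits (rad/s): [1.89, 1.89, 2.57, 3.01, 3.01, 3.01].

INTERFACE

Orientations are given as [roll, pitch, yaw] about the fixed x, y, z axes, in that order (R = Rz(yaw) Ry(pitch) Rx(roll)).
In Python, from cell import bot gives the robot as it stands. The module is installed in compiled form; this text tells all that it offers.
- The arm moves only by the shell command python3 -m inch 'ROWS'. ROWS is JSON, a list of rows, each an object of numbers: "dx", "dy", "dz": the shift along the tool's x, y, z scaled (see below); "wx", "wy", "wz": the turn, a rotation vector about the tool's x, y, z scaled (see below); "grip": the opening, from 0 (shut) to 1 (fully open). A call has exactly 5 rows; each row shifts and turns the commanded pose from where the row before left it, along the tool's axes as they then stand; what a row does not reach is not made up. The controller multiplies each number of a shift by 0.02 m and each number of a turn by 5 degrees. A row lasts 1/10 s, in which the tool goes at most 50 mm and 8.59 degrees, less where a joint would pass 70% of its speed; a pose out of reach is approached as far as the arm can. A call with a number of a shift or a turn outside -1 to 1 is refused whole. A call with a gripper value outside its range is refused whole. The fingers move at their own pace and stop on an object; the grip force is fixed at half the most. Time passes only in rows, so rows that do not move let the fingers close, or fill a call up. It gives the time, the measured TCP pose, the force, the opening and the grip force at its end, in the units of the state.
- bot.observe(): the state, without advancing time (a new reading comes with each control period).
- bot.camera(name): name is "scene" or "top"; returns a dict with "img" (400x640x3 uint8, red, green, blue), "fx", "fy", "cx", "cy" (pixels), "distortion" ([k1, k2, p1, p2, k3] as OpenCV has them; the pictures are not rectified), "eye" and "attitude" of the camera in the world. Camera axes: x right, y up, looking along -z (the intrinsics and any distortion apply to the point x, -y, -z); pixel columns grow to the right and rows downward; lengths in m; the calibration is good to about 2 mm. A picture is of the moment at which its call begins. There is no depth.
- bot.sign_off(): hands the job in; it is judged then, once.
The state is a dict: "clock": time; "q": joint angles; "qvel": joint speeds; "joint_efforts": joint torques, N m; "tool_pos": TCP position; "ee_rot": TCP orientation; "force": force on the tool from outside, world axes, zero at the start; "moment": the same for the moment, N m; "opening": finger opening in m; "gripper_force": force on a finger pad.
Only numpy, scipy, OpenCV 4.12 (cv2) and the standard library are available. Lean on these libraries where they do the work, as an engineer would, in place of code of your own. Each camera call takes 0.05 s, during which the arm holds its last target. There are 200 camera calls.

## Working session

There is one attempt and no reset: what is moved stays moved. The work goes in short steps, Python scripts to look and compute and a shell command to move; the robot and the scene stay as the last step left them, time stands still between calls to the robot, and variables do not carry over. Pictures are saved under pics/ and viewed, at most 10 in all, crops included, and the job is handed in when it is done.

```bash
mkdir -p pics
python3 - <<'E'
from cell import bot
import cv2
s=bot.observe();print(s)
for n in("scene","top"):
    c=bot.camera(n);cv2.imwrite(f"pics/{n}0.png",c["img"][:,:,::-1])
    print({k:v for k,v in c.items() if k!="img"})
E
```

```text
{'clock': 0.0, 'q': array([ 1.09853146e+00,  4.94245003e-01,  1.34615024e+00, -5.54274897e-06,
        1.30252326e+00, -9.54879052e-02]), 'qvel': array([-0.00039746, -0.00040506, -0.00119528,  0.00024411,  0.00051023,
       -0.00049689]), 'joint_efforts': array([-2.45004427e-03, -8.82140994e+01, -3.83873427e+01, -4.54522778e-04,
        9.74537601e-03, -4.34427704e-05]), 'tool_pos': array([0.22977145, 0.580823  , 0.23065535]), 'ee_rot': array([-3.14027233e+00, -1.21092076e-04,  2.76481709e+00]), 'force': array([ 0.11971571,  0.34324284, -0.21120356]), 'moment': array([-0.01704953, -0.00524098, -0.00131134]), 'gripper_force': 0.0, 'opening': 0.08533041924029464}
{'fx': 506.66312336463466, 'fy': 506.66312336463466, 'cx': 320.055383292005, 'cy': 201.2450347125641, 'distortion': array([0.04970032, 0.        , 0.        , 0.        , 0.        ]), 'eye': array([1.53526651, 0.11540829, 1.6542707 ]), 'attitude': array([ 0.60346574, -0.00279586,  1.70341334])}
{'fx': 520.2317266053112, 'fy': 520.2317266053112, 'cx': 318.39405232368654, 'cy': 189.97882698398033, 'distortion': array([-0.09275972,  0.        ,  0.        ,  0.        ,  0.        ]), 'eye': array([ 0.31930606, -0.04242928,  1.77902077]), 'attitude': array([ 0.13144579,  0.01952725, -1.55942353])}
```

View pics/scene0.png

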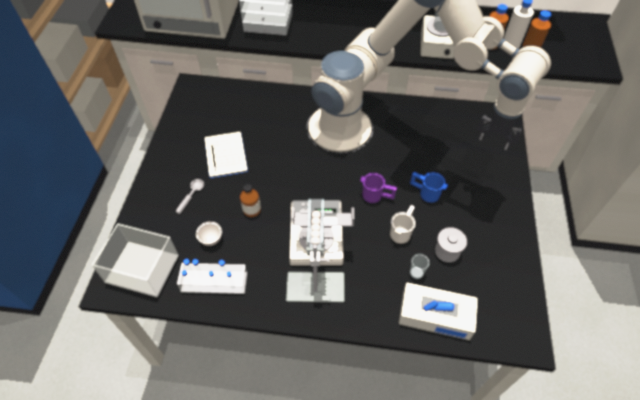

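View pics/top0.png

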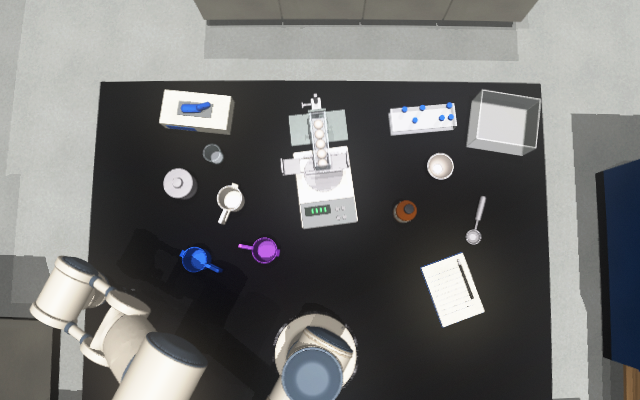

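The scene shows the white jug at scene (402,230) / top (230,197), with its handle towards the robot. The blue jug at top (195,260), the purple one at top (265,250) and the handle-less mortar at top (440,166) do not fit, so the white one is meant. I'll confirm it in one enlarged crop that also covers the hopper.

```bash
cat > h.py <<'E'
import numpy as np, cv2
from scipy.spatial.transform import Rotation as R
from cell import bot
def ray(c,px):
    K=np.array([[c["fx"],0,c["cx"]],[0,c["fy"],c["cy"]],[0,0,1.]])
    p=cv2.undistortPoints(np.array([[px]],float),K,np.array(c["distortion"])).ravel()
    return c["eye"],R.from_euler("xyz",c["attitude"]).apply([p[0],-p[1],-1])
def onz(c,px,z):
    e,d=ray(c,px); return e+d*(z-e[2])/d[2]
def tri(c1,p1,c2,p2):
    (a,u),(b,v)=ray(c1,p1),ray(c2,p2)
    s=np.linalg.lstsq(np.c_[u,-v],b-a,rcond=None)[0]
    A,B=a+u*s[0],b+v*s[1]; return (A+B)/2,np.linalg.norm(A-B)
def proj(c,P):
    K=np.array([[c["fx"],0,c["cx"]],[0,c["fy"],c["cy"]],[0,0,1.]])
    q=R.from_euler("xyz",c["attitude"]).inv().apply(np.array(P)-c["eye"])*[1,-1,-1]
    return cv2.projectPoints(q.reshape(1,1,3),np.zeros(3),np.zeros(3),K,np.array(c["distortion"]))[0].ravel()
E
python3 - <<'E'
from h import *
S=bot.camera("scene");T=bot.camera("top")
print(onz(T,(230,197),.085),onz(T,(318,180),.068),onz(S,(402,225),.085))
a=cv2.resize(T["img"][85:235,190:370],None,fx=4,fy=4,interpolation=cv2.INTER_CUBIC)
b=cv2.resize(S["img"][185:285,280:430],None,fx=5,fy=5,interpolation=cv2.INTER_CUBIC)
cv2.imwrite("pics/ct.png",a[:,:,::-1]);cv2.imwrite("pics/cs.png",b[:,:,::-1])
E
```

```text
[0.51699162 0.28462138 0.085     ] [ 0.57863819 -0.00475061  0.068     ] [0.52668036 0.2862871  0.085     ]
```

View pics/ct.png

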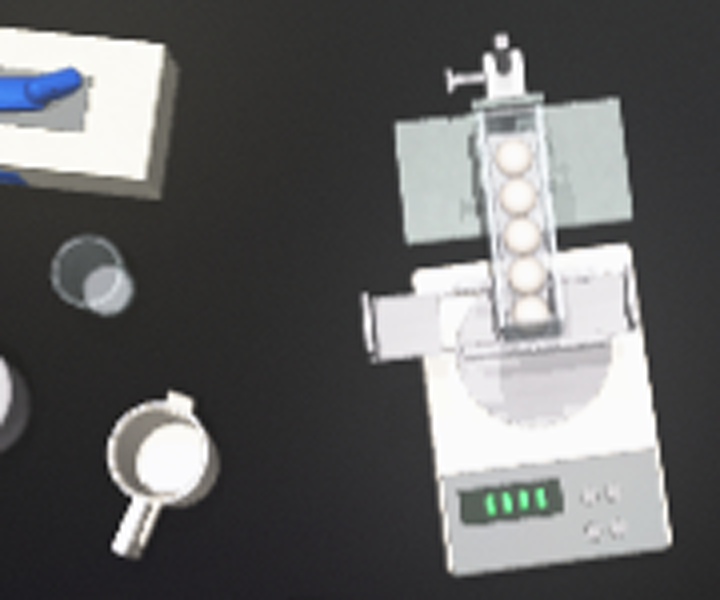

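View pics/cs.png

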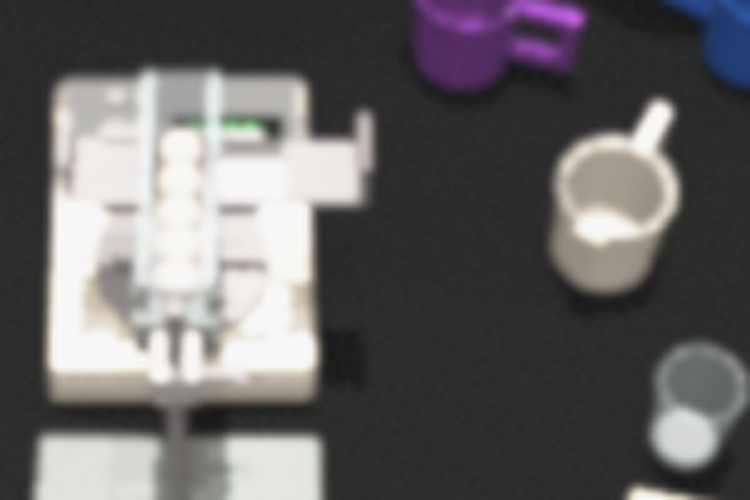

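The crops confirm it: the jug is white with a loop handle. In ct, its rim centre is (162,452) and the handle tip (127,548). The left tab is at ct (370,327) / cs (365,140), the right tab at ct (630,300), and the pan at about (533,350).

Run:
```python
from h import *
np.set_printoptions(precision=4,suppress=True)
S=bot.camera("scene");T=bot.camera("top")
t=lambda x,y:(190+(x-1.5)/4,85+(y-1.5)/4)
s=lambda x,y:(280+(x-2)/5,185+(y-2)/5)
print("rim",tri(T,t(162,452),S,s(617,188)), onz(T,t(162,452),.088))
print("handle tip",tri(T,t(125,548),S,s(661,106)), onz(T,t(125,548),.08),onz(S,s(661,106),.08))
# white mask of jug
print("tabL",tri(T,t(370,327),S,s(366,140)),onz(T,t(370,327),.237),onz(S,s(366,140),.237))
print("tabR",onz(T,t(632,299),.237))
for n,p in dict(fl=(365,295),nl=(377,360),fr=(624,267),nr=(638,330)).items(): print(n,onz(T,t(*p),.237))
print("pan",onz(T,t(533,350),.068))
print("bal front",onz(T,t(450,575),.03),onz(T,t(672,545),.03))
print("hop front top",onz(T,t(497,335),.282),onz(T,t(563,330),.282),"back",onz(T,t(480,103),.282),onz(T,t(548,100),.282))
for n,p in dict(beaker=(110,310),bottle=((405-190)*4,(212-85)*4),purple=((265-190)*4,(250-85)*4),blue=(20,(258-85)*4),jar=(-44,(185-85)*4)).items(): print(n,onz(T,t(*p),.05))
# hsv white blob of jug in both
for c,box in((T,(205,175,255,230)),(S,(385,200,420,250))):
    x0,y0,x1,y1=box;g=c["img"][y0:y1,x0:x1].max(2)
    m=(g>110).astype(np.uint8);n,l,st,ce=cv2.connectedComponentsWithStats(m);print(st[1:],ce[1:]+[x0,y0])
    print("\n".join("".join(".#"[v] for v in r) for r in m))
```

```text
rim (array([0.5147, 0.2868, 0.085 ]), np.float64(0.005246785841981346)) [0.5146 0.2836 0.088 ]
handle tip (array([0.4353, 0.3163, 0.0813]), np.float64(0.0064700897423340935)) [0.4357 0.3132 0.08  ] [0.4336 0.3197 0.08  ]
tabL (array([0.5944, 0.1027, 0.2317]), np.float64(0.004159745344451656)) [0.5937 0.1002 0.237 ] [0.5975 0.1048 0.237 ]
tabR [ 0.6166 -0.097   0.237 ]
fl [0.6182 0.1045 0.237 ]
nl [0.5685 0.0944 0.237 ]
fr [ 0.6411 -0.0909  0.237 ]
nr [ 0.593  -0.1016  0.237 ]
pan [ 0.6053 -0.0207  0.068 ]
bal front [0.4195 0.0476 0.03  ] [ 0.4465 -0.1388  0.03  ]
hop front top [0.5804 0.003  0.282 ] [ 0.5845 -0.0452  0.282 ] back [0.7552 0.0178 0.282 ] [ 0.7578 -0.0327  0.282 ]
beaker [0.6401 0.3397 0.05  ]
bottle [ 0.4773 -0.2943  0.05  ]
purple [0.3464 0.17   0.05  ]
blue [0.3164 0.4041 0.05  ]
jar [0.5617 0.4693 0.05  ]
[[ 12   8  27  41 676]] [[228.9024 200.5858]]
..................................................
..................................................
..................................................
..................................................
...............
[... 3731 characters left out ...]
#########.......
......#####################........
......#####################........
......####################.........
......####################.........
......###################..........
......###################..........
.......##################..........
.......#################...........
........################...........
.........##############............
..........############.............
............########...............
...................................
...................................
...................................
...................................
...................................
...................................
...................................
```

Measured: jug axis at about (0.515, 0.286), height 85 mm against the stated 88. The handle points at 159°, with the grip bar at (0.438, 0.315). The spout is at about (0.607, -0.021) and the hopper yaw is about 6.5°. The tool yaw already fits the handle, so I'll move above it.

```bash
R='{"dx":-0.97,"dy":-0.57}'; python3 -m inch '[{"dx":-0.97,"dy":-0.57},{"dx":-0.97,"dy":-0.57},{"dx":-0.97,"dy":-0.57},{"dx":-0.97,"dy":-0.57},{"dx":-0.97,"dy":-0.57}]'; python3 -m inch '[{"dx":-0.97,"dy":-0.57},{"dx":-0.97,"dy":-0.57},{"dx":-0.97,"dy":-0.57},{"dx":-0.97,"dy":-0.57},{"dx":-0.97,"dy":-0.57}]'; python3 -m inch '[{"dx":-0.97,"dy":-0.57},{"dx":-0.97,"dy":-0.57},{"dx":-0.97,"dy":-0.57},{"dx":-0.97,"dy":-0.57},{"dx":-0.97,"dy":-0.57}]'; python3 -m inch '[{"dz":0.8},{"dz":0.8},{"dz":0.8},{"dz":0.8},{"dz":0.8}]'; python3 -m inch '[{},{},{},{},{}]'
```

```text
validation failed for argument at $[0]...
validation failed for argument at $[0]...
validation failed for argument at $[0]...
validation failed for argument at $[0]...
validation failed for argument at $[0]...
```

```bash
python3 -m inch '[{"dx":-0.97,"dy":-0.57,"dz":0,"wx":0,"wy":0,"wz":0,"grip":1},{"dx":-0.97,"dy":-0.57,"dz":0,"wx":0,"wy":0,"wz":0,"grip":1},{"dx":-0.97,"dy":-0.57,"dz":0,"wx":0,"wy":0,"wz":0,"grip":1},{"dx":-0.97,"dy":-0.57,"dz":0,"wx":0,"wy":0,"wz":0,"grip":1},{"dx":-0.97,"dy":-0.57,"dz":0,"wx":0,"wy":0,"wz":0,"grip":1}]'
```

```text
clock: 0.8
tool_pos: [0.2996, 0.4917, 0.2313]
ee_rot: [-3.142, -0.0, 2.765]
force: [0.0, -0.3, 0.2]
opening: 0.0856
gripper_force: 0.0
```

```bash
python3 -m inch '[{"dx":-0.97,"dy":-0.57,"dz":0,"wx":0,"wy":0,"wz":0,"grip":1},{"dx":-0.97,"dy":-0.57,"dz":0,"wx":0,"wy":0,"wz":0,"grip":1},{"dx":-0.97,"dy":-0.57,"dz":0,"wx":0,"wy":0,"wz":0,"grip":1},{"dx":-0.97,"dy":-0.57,"dz":0,"wx":0,"wy":0,"wz":0,"grip":1},{"dx":-0.97,"dy":-0.57,"dz":0,"wx":0,"wy":0,"wz":0,"grip":1}]'
python3 -m inch '[{"dx":-0.97,"dy":-0.57,"dz":0,"wx":0,"wy":0,"wz":0,"grip":1},{"dx":-0.97,"dy":-0.57,"dz":0,"wx":0,"wy":0,"wz":0,"grip":1},{"dx":-0.97,"dy":-0.57,"dz":0,"wx":0,"wy":0,"wz":0,"grip":1},{"dx":-0.97,"dy":-0.57,"dz":0,"wx":0,"wy":0,"wz":0,"grip":1},{"dx":-0.97,"dy":-0.57,"dz":0,"wx":0,"wy":0,"wz":0,"grip":1}]'
python3 -m inch '[{"dx":0,"dy":0,"dz":0.8,"wx":0,"wy":0,"wz":0,"grip":1},{"dx":0,"dy":0,"dz":0.8,"wx":0,"wy":0,"wz":0,"grip":1},{"dx":0,"dy":0,"dz":0.8,"wx":0,"wy":0,"wz":0,"grip":1},{"dx":0,"dy":0,"dz":0.8,"wx":0,"wy":0,"wz":0,"grip":1},{"dx":0,"dy":0,"dz":0.8,"wx":0,"wy":0,"wz":0,"grip":1}]'
python3 - <<'E'
from h import *
S=bot.camera("scene");T=bot.camera("top");s=bot.observe();print(s["tool_pos"],s["ee_rot"])
for c in(S,T): print(proj(c,s["tool_pos"]),proj(c,(s["tool_pos"][0],s["tool_pos"][1],.08)))
a=cv2.resize(T["img"][150:250,180:280],None,fx=4,fy=4);b=cv2.resize(S["img"][160:260,350:450],None,fx=4,fy=4)
cv2.imwrite("pics/g.png",np.hstack([a,b])[:,:,::-1])
E
```

```text
clock: 1.3
tool_pos: [0.3689, 0.403, 0.2313]
ee_rot: [3.142, 0.0, 2.765]
force: [-0.5, -0.1, 0.1]
opening: 0.0849
gripper_force: 0.0
clock: 1.8
tool_pos: [0.4381, 0.3143, 0.2313]
ee_rot: [3.142, 0.0, 2.765]
force: [0.9, 0.3, -0.3]
opening: 0.0855
gripper_force: 0.0
clock: 2.3
tool_pos: [0.4376, 0.3151, 0.1507]
ee_rot: [3.142, 0.0, 2.765]
force: [-0.2, 0.8, -0.3]
opening: 0.0856
gripper_force: 0.0
[0.43667803 0.31453158 0.14966487] [-3.13912419e+00 -1.98032691e-03  2.76480285e+00]
[413.26767877 195.59230748] [410.39240219 206.32250977]
[215.97083916 219.7352656 ] [220.49964533 221.31186747]
```

View pics/g.png

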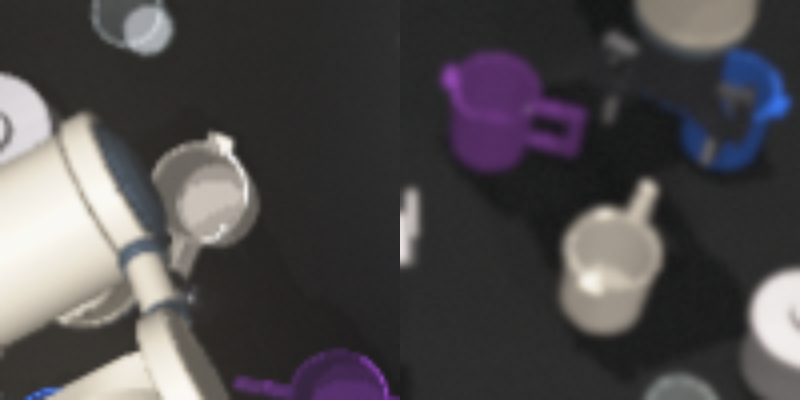

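The scene half shows the open fingers at (610,90) and (715,130), straddling the line of the handle top at (645,185). The projected TCP lands on the handle within 1–2 px in both views, so I'll descend and grip.

```bash
python3 -m inch '[{"dx":0,"dy":0,"dz":0.6,"wx":0,"wy":0,"wz":0,"grip":1},{"dx":0,"dy":0,"dz":0.6,"wx":0,"wy":0,"wz":0,"grip":1},{"dx":0,"dy":0,"dz":0.6,"wx":0,"wy":0,"wz":0,"grip":1},{"dx":0,"dy":0,"dz":0.6,"wx":0,"wy":0,"wz":0,"grip":1},{"dx":0,"dy":0,"dz":0.6,"wx":0,"wy":0,"wz":0,"grip":1}]'
python3 -m inch '[{"dx":0,"dy":0,"dz":0.6,"wx":0,"wy":0,"wz":0,"grip":1},{"dx":0,"dy":0,"dz":0.6,"wx":0,"wy":0,"wz":0,"grip":1},{"dx":0,"dy":0,"dz":0.6,"wx":0,"wy":0,"wz":0,"grip":1},{"dx":0,"dy":0,"dz":0.5,"wx":0,"wy":0,"wz":0,"grip":1},{"dx":0,"dy":0,"dz":0,"wx":0,"wy":0,"wz":0,"grip":1}]'
python3 -m inch '[{"dx":0,"dy":0,"dz":0,"wx":0,"wy":0,"wz":0,"grip":0},{"dx":0,"dy":0,"dz":0,"wx":0,"wy":0,"wz":0,"grip":0},{"dx":0,"dy":0,"dz":0,"wx":0,"wy":0,"wz":0,"grip":0},{"dx":0,"dy":0,"dz":0,"wx":0,"wy":0,"wz":0,"grip":0},{"dx":0,"dy":0,"dz":0,"wx":0,"wy":0,"wz":0,"grip":0}]'
python3 -m inch '[{"dx":0,"dy":0,"dz":0,"wx":0,"wy":0,"wz":0,"grip":0},{"dx":0,"dy":0,"dz":0,"wx":0,"wy":0,"wz":0,"grip":0},{"dx":0,"dy":0,"dz":0,"wx":0,"wy":0,"wz":0,"grip":0},{"dx":0,"dy":0,"dz":0,"wx":0,"wy":0,"wz":0,"grip":0},{"dx":0,"dy":0,"dz":0,"wx":0,"wy":0,"wz":0,"grip":0}]'
```

```text
clock: 2.9
tool_pos: [0.4376, 0.315, 0.0902]
ee_rot: [-3.141, -0.0, 2.765]
force: [0.5, 0.5, 0.2]
opening: 0.0852
gripper_force: 0.0
clock: 3.4
tool_pos: [0.437, 0.3147, 0.0439]
ee_rot: [-3.14, -0.001, 2.765]
force: [0.3, 0.2, -0.6]
opening: 0.0855
gripper_force: 0.0
clock: 3.9
tool_pos: [0.4377, 0.3152, 0.0455]
ee_rot: [3.141, 0.0, 2.765]
force: [0.4, 1.5, 0.8]
opening: 0.0121
gripper_force: 1.0
clock: 4.4
tool_pos: [0.4377, 0.3152, 0.0455]
ee_rot: [3.141, 0.0, 2.765]
force: [-1.9, 1.6, 5.6]
opening: 0.0105
gripper_force: 59.6
```

```bash
python3 -m inch '[{"dx":0,"dy":0,"dz":-0.5,"wx":0,"wy":0,"wz":0,"grip":0},{"dx":0,"dy":0,"dz":-1,"wx":0,"wy":0,"wz":0,"grip":0},{"dx":0,"dy":0,"dz":-1,"wx":0,"wy":0,"wz":0,"grip":0},{"dx":0,"dy":0,"dz":-1,"wx":0,"wy":0,"wz":0,"grip":0},{"dx":0,"dy":0,"dz":-1,"wx":0,"wy":0,"wz":-0.4,"grip":0}]'
python3 -m inch '[{"dx":0,"dy":0,"dz":-1,"wx":0,"wy":0,"wz":-1,"grip":0},{"dx":0,"dy":0,"dz":-0.5,"wx":0,"wy":0,"wz":-1,"grip":0},{"dx":0,"dy":0,"dz":0,"wx":0,"wy":0,"wz":-1,"grip":0},{"dx":0,"dy":0,"dz":0,"wx":0,"wy":0,"wz":-1,"grip":0},{"dx":0,"dy":0,"dz":0,"wx":0,"wy":0,"wz":-1,"grip":0}]'
python3 -m inch '[{"dx":0,"dy":0,"dz":0,"wx":0,"wy":0,"wz":-0.2,"grip":0},{"dx":0,"dy":0,"dz":0,"wx":0,"wy":0,"wz":0,"grip":0},{"dx":0,"dy":0,"dz":0,"wx":0,"wy":0,"wz":0,"grip":0},{"dx":0,"dy":0,"dz":0,"wx":0,"wy":0,"wz":0,"grip":0},{"dx":0,"dy":0,"dz":0,"wx":0,"wy":0,"wz":0,"grip":0}]'
python3 - <<'E'
from h import *
s=bot.observe();p=s["tool_pos"];M=R.from_euler("xyz",s["ee_rot"])
print(s["ee_rot"],M.inv().apply(np.array([.397,-.045,p[2]])-p)/.02)
E
```

```text
clock: 4.9
tool_pos: [0.4374, 0.3149, 0.1365]
ee_rot: [-3.141, -0.0, 2.8]
force: [0.6, 0.4, -1.6]
opening: 0.0111
gripper_force: 58.7
clock: 5.4
tool_pos: [0.4374, 0.3149, 0.1659]
ee_rot: [-3.142, -0.0, -3.044]
force: [0.7, 0.7, -1.9]
opening: 0.0112
gripper_force: 58.6
clock: 5.9
tool_pos: [0.4376, 0.3151, 0.1653]
ee_rot: [-3.142, -0.0, -3.03]
force: [1.0, -0.2, -1.2]
opening: 0.0111
gripper_force: 58.7
[-3.14153668e+00 -9.10468843e-05 -3.03049673e+00] [ 4.01376274e+00 -1.76667522e+01  1.35431281e-03]
```

```bash
python3 -m inch '[{"dx":0.2,"dy":-0.5,"dz":0,"wx":0,"wy":0,"wz":0,"grip":0},{"dx":0.2,"dy":-0.9,"dz":0,"wx":0,"wy":0,"wz":0,"grip":0},{"dx":0.2,"dy":-0.9,"dz":0,"wx":0,"wy":0,"wz":0,"grip":0},{"dx":0.2,"dy":-0.9,"dz":0,"wx":0,"wy":0,"wz":0,"grip":0},{"dx":0.2,"dy":-0.9,"dz":0,"wx":0,"wy":0,"wz":0,"grip":0}]'
python3 -m inch '[{"dx":0.2,"dy":-0.9,"dz":0,"wx":0,"wy":0,"wz":0,"grip":0},{"dx":0.2,"dy":-0.9,"dz":0,"wx":0,"wy":0,"wz":0,"grip":0},{"dx":0.2,"dy":-0.9,"dz":0,"wx":0,"wy":0,"wz":0,"grip":0},{"dx":0.2,"dy":-0.9,"dz":0,"wx":0,"wy":0,"wz":0,"grip":0},{"dx":0.2,"dy":-0.9,"dz":0,"wx":0,"wy":0,"wz":0,"grip":0}]'
python3 -m inch '[{"dx":0.2,"dy":-0.9,"dz":0,"wx":0,"wy":0,"wz":0,"grip":0},{"dx":0.2,"dy":-0.9,"dz":0,"wx":0,"wy":0,"wz":0,"grip":0},{"dx":0.2,"dy":-0.9,"dz":0,"wx":0,"wy":0,"wz":0,"grip":0},{"dx":0.2,"dy":-0.9,"dz":0,"wx":0,"wy":0,"wz":0,"grip":0},{"dx":0.2,"dy":-0.9,"dz":0,"wx":0,"wy":0,"wz":0,"grip":0}]'
python3 -m inch '[{"dx":0.2,"dy":-0.9,"dz":0,"wx":0,"wy":0,"wz":0,"grip":0},{"dx":0.2,"dy":-0.9,"dz":0,"wx":0,"wy":0,"wz":0,"grip":0},{"dx":0.2,"dy":-0.9,"dz":0,"wx":0,"wy":0,"wz":0,"grip":0},{"dx":0.2,"dy":-0.9,"dz":0,"wx":0,"wy":0,"wz":0,"grip":0},{"dx":0.2,"dy":-0.7,"dz":0,"wx":0,"wy":0,"wz":0,"grip":0}]'
python3 -m inch '[{"dx":0,"dy":-0.3,"dz":0,"wx":0,"wy":0,"wz":0,"grip":0},{"dx":0,"dy":0,"dz":0,"wx":0,"wy":0,"wz":0,"grip":0},{"dx":0,"dy":0,"dz":0,"wx":0,"wy":0,"wz":0,"grip":0},{"dx":0,"dy":0,"dz":0,"wx":0,"wy":0,"wz":0,"grip":0},{"dx":0,"dy":0,"dz":0,"wx":0,"wy":0,"wz":0,"grip":0}]'
python3 - <<'E'
from h import *
S=bot.camera("scene");T=bot.camera("top");s=bot.observe();print(s["tool_pos"],s["ee_rot"])
a=cv2.resize(T["img"][90:240,250:380],(520,600),interpolation=cv2.INTER_CUBIC);b=cv2.resize(S["img"][130:280,285:355],(280,600),interpolation=cv2.INTER_CUBIC)
cv2.imwrite("pics/p.png",np.hstack([a,b])[:,:,::-1])
E
```

```text
clock: 6.4
tool_pos: [0.4262, 0.2293, 0.1653]
ee_rot: [-3.141, -0.0, -3.03]
force: [0.5, 0.3, -1.5]
opening: 0.011
gripper_force: 58.7
clock: 6.9
tool_pos: [0.4162, 0.1378, 0.1653]
ee_rot: [-3.141, -0.0, -3.03]
force: [0.7, 0.4, -1.7]
opening: 0.0111
gripper_force: 58.7
clock: 7.4
tool_pos: [0.4061, 0.0464, 0.1653]
ee_rot: [-3.141, -0.0, -3.03]
force: [-0.6, -0.4, -1.2]
opening: 0.0111
gripper_force: 58.7
clock: 7.9
tool_pos: [0.3958, -0.0413, 0.1653]
ee_rot: [-3.141, -0.0, -3.031]
force: [0.5, 0.5, -0.7]
opening: 0.0115
gripper_force: 58.7
clock: 8.4
tool_pos: [0.3976, -0.0452, 0.1653]
ee_rot: [3.142, -0.0, -3.029]
force: [-0.4, 0.5, -1.8]
opening: 0.011
gripper_force: 58.7
[ 0.39766036 -0.04528876  0.16525827] [-3.14158457e+00 -3.55986822e-05 -3.02893884e+00]
```

View pics/p.png

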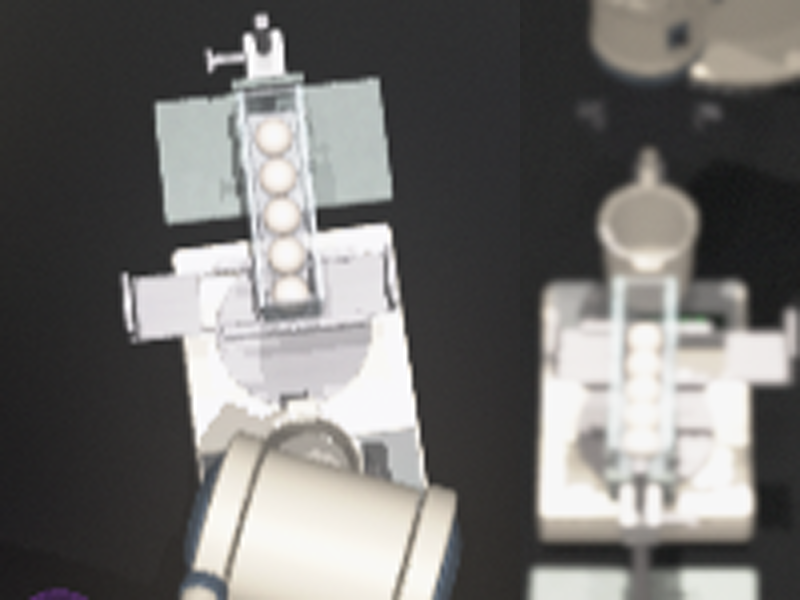

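The jug is upright in the grip, with its rim centre at scene-crop (648,225), in line with the hopper front at (643,285). The left tab is at (790,335). I'll refine the lateral alignment from this.

Run:
```python
from h import *
np.set_printoptions(precision=4,suppress=True)
S=bot.camera("scene");T=bot.camera("top");s=bot.observe();p=s["tool_pos"]
sp=lambda x,y:(285+(x-520-1.5)/4,130+(y-1.5)/4); tp=lambda x,y:(250+(x-1.5)/4,90+(y-1.5)/4)
print("rim S",onz(S,sp(648,224),.208),"expected",p[:2]+.082*np.array([.9936,.112]))
print("hop front S",onz(S,sp(645,280),.282),"back",onz(S,sp(645,480),.282))
print("hop T front",onz(T,tp(288,312),.282),"back",onz(T,tp(269,85),.282))
print("pan T",onz(T,tp(294,322),.068))
print("tabs T",onz(T,tp(129,308),.237),onz(T,tp(392,280),.237),"S",onz(S,sp(791,330),.237))
h=np.array([.607,-.021]); print("proj spout axis front top",proj(S,[.584,-.024,.282]),proj(T,[.584,-.024,.282]))
```

```text
rim S [ 0.4817 -0.0333  0.208 ] expected [ 0.4791 -0.0362]
hop front S [ 0.5927 -0.0204  0.282 ] back [0.7786 0.0053 0.282 ]
hop T front [ 0.5828 -0.0196  0.282 ] back [ 0.7538 -0.0037  0.282 ]
pan T [ 0.6121 -0.0215  0.068 ]
tabs T [0.5929 0.1009 0.237 ] [ 0.6159 -0.097   0.237 ] S [0.5958 0.1032 0.237 ]
proj spout axis front top [315.1454 197.3717] [323.1254 167.2437]
```

```bash
python3 -m inch '[{"dx":0,"dy":0.13,"dz":0.7,"wx":0,"wy":0,"wz":0,"grip":0},{"dx":0,"dy":0,"dz":0.7,"wx":0,"wy":0,"wz":0,"grip":0},{"dx":0,"dy":0,"dz":0.7,"wx":0,"wy":0,"wz":0,"grip":0},{"dx":-0.5,"dy":0,"dz":0,"wx":0,"wy":0,"wz":0,"grip":0},{"dx":-0.5,"dy":0,"dz":0,"wx":0,"wy":0,"wz":0,"grip":0}]'
python3 -m inch '[{"dx":-0.7,"dy":0,"dz":0,"wx":0,"wy":0,"wz":0,"grip":0},{"dx":-0.7,"dy":0,"dz":0,"wx":0,"wy":0,"wz":0,"grip":0},{"dx":-0.7,"dy":0,"dz":0,"wx":0,"wy":0,"wz":0,"grip":0},{"dx":-0.7,"dy":0,"dz":0,"wx":0,"wy":0,"wz":0,"grip":0},{"dx":-0.6,"dy":0,"dz":0,"wx":0,"wy":0,"wz":0,"grip":0}]'
python3 -m inch '[{"dx":-0.5,"dy":0,"dz":0,"wx":0,"wy":0,"wz":0,"grip":0},{"dx":-0.5,"dy":0,"dz":0,"wx":0,"wy":0,"wz":0,"grip":0},{"dx":-0.5,"dy":0,"dz":0,"wx":0,"wy":0,"wz":0,"grip":0},{"dx":-0.4,"dy":0,"dz":0,"wx":0,"wy":0,"wz":0,"grip":0},{"dx":0,"dy":0,"dz":0,"wx":0,"wy":0,"wz":0,"grip":0}]'
```

```text
clock: 9.1
tool_pos: [0.4182, -0.0407, 0.1235]
ee_rot: [3.142, -0.0, -3.03]
force: [-0.3, -0.1, -1.8]
opening: 0.0113
gripper_force: 58.7
clock: 9.6
tool_pos: [0.4869, -0.0331, 0.1241]
ee_rot: [-3.141, 0.002, -3.029]
force: [0.3, -0.3, -1.8]
opening: 0.0111
gripper_force: 58.7
clock: 10.1
tool_pos: [0.5236, -0.029, 0.1232]
ee_rot: [-3.141, 0.001, -3.03]
force: [0.1, 0.9, -2.1]
opening: 0.0111
gripper_force: 58.7
```

```bash
python3 -m inch '[{"dx":0,"dy":0,"dz":0.15,"wx":0,"wy":0,"wz":0,"grip":0},{"dx":0,"dy":0,"dz":0.15,"wx":0,"wy":0,"wz":0,"grip":0},{"dx":0,"dy":0,"dz":0.1,"wx":0,"wy":0,"wz":0,"grip":0},{"dx":0,"dy":0,"dz":0.05,"wx":0,"wy":0,"wz":0,"grip":0},{"dx":0,"dy":0,"dz":0,"wx":0,"wy":0,"wz":0,"grip":0}]'
```

```text
clock: 10.6
tool_pos: [0.5224, -0.029, 0.1141]
ee_rot: [3.141, -0.0, -3.03]
force: [-0.6, -0.7, -1.1]
opening: 0.0108
gripper_force: 58.7
```

Run:
```python
from h import *
S=bot.camera("scene");T=bot.camera("top")
a=cv2.resize(T["img"][140:215,285:360],(450,450),interpolation=cv2.INTER_CUBIC);b=cv2.resize(S["img"][180:255,290:348],(348,450),interpolation=cv2.INTER_CUBIC)
cv2.imwrite("pics/q.png",np.hstack([a,b])[:,:,::-1])
```

```text
(no output)
```

View pics/q.png

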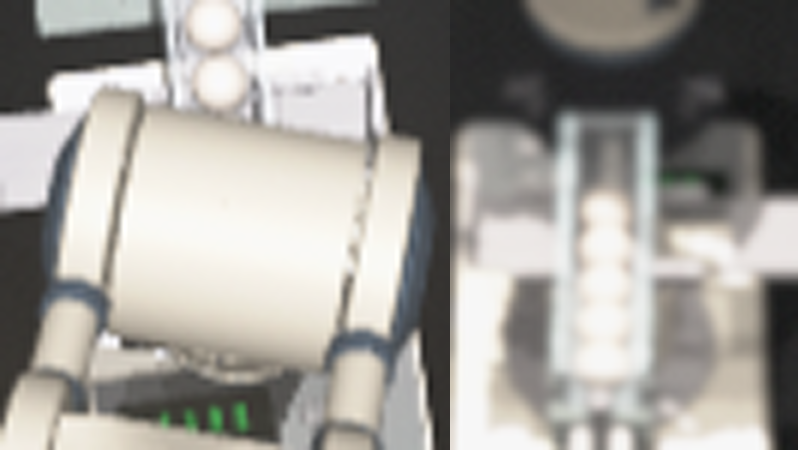

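The wrist and hopper hide the jug in both views. The wrist clears the hopper and no forces show, so I'll lower by touch.

```bash
python3 -m inch '[{"dx":0,"dy":0,"dz":0.05,"wx":0,"wy":0,"wz":0,"grip":0},{"dx":0,"dy":0,"dz":0,"wx":0,"wy":0,"wz":0,"grip":0},{"dx":0,"dy":0,"dz":0.03,"wx":0,"wy":0,"wz":0,"grip":0},{"dx":0,"dy":0,"dz":0,"wx":0,"wy":0,"wz":0,"grip":0},{"dx":0,"dy":0,"dz":0,"wx":0,"wy":0,"wz":0,"grip":0}]'
```

```text
clock: 11.2
tool_pos: [0.5224, -0.029, 0.1134]
ee_rot: [-3.141, 0.0, -3.03]
force: [-6.8, 0.5, 15.2]
opening: 0.0111
gripper_force: 61.2
```

```bash
python3 -m inch '[{"dx":0,"dy":0,"dz":-0.02,"wx":0,"wy":0,"wz":0,"grip":0},{"dx":0,"dy":0,"dz":0,"wx":0,"wy":0,"wz":0,"grip":0.5},{"dx":0,"dy":0,"dz":0,"wx":0,"wy":0,"wz":0,"grip":1},{"dx":0,"dy":0,"dz":0,"wx":0,"wy":0,"wz":0,"grip":1},{"dx":0,"dy":0,"dz":0,"wx":0,"wy":0,"wz":0,"grip":1}]'
python3 -m inch '[{"dx":0,"dy":0,"dz":0,"wx":0,"wy":0,"wz":0,"grip":1},{"dx":0.5,"dy":0,"dz":0,"wx":0,"wy":0,"wz":0,"grip":1},{"dx":1,"dy":0,"dz":0,"wx":0,"wy":0,"wz":0,"grip":1},{"dx":1,"dy":0,"dz":0,"wx":0,"wy":0,"wz":0,"grip":1},{"dx":1,"dy":0,"dz":0,"wx":0,"wy":0,"wz":0,"grip":1}]'
python3 -m inch '[{"dx":1,"dy":0,"dz":0,"wx":0,"wy":0,"wz":0,"grip":1},{"dx":1,"dy":0,"dz":0,"wx":0,"wy":0,"wz":0,"grip":1},{"dx":0.5,"dy":0,"dz":0,"wx":0,"wy":0,"wz":0,"grip":0},{"dx":0,"dy":0,"dz":0,"wx":0,"wy":0,"wz":0,"grip":0},{"dx":0,"dy":0,"dz":0,"wx":0,"wy":0,"wz":0,"grip":0}]'
python3 - <<'E'
from h import *
S=bot.camera("scene");T=bot.camera("top");print(bot.observe()["tool_pos"])
a=cv2.resize(T["img"][115:215,270:370],(500,500),interpolation=cv2.INTER_CUBIC);b=cv2.resize(S["img"][180:280,290:350],(300,500),interpolation=cv2.INTER_CUBIC)
cv2.imwrite("pics/r.png",np.hstack([a,b])[:,:,::-1])
E
```

```text
clock: 11.7
tool_pos: [0.5226, -0.029, 0.113]
ee_rot: [3.142, -0.0, -3.03]
force: [-0.4, -0.1, 0.5]
opening: 0.0688
gripper_force: 0.0
clock: 12.2
tool_pos: [0.4514, -0.0368, 0.113]
ee_rot: [3.141, -0.0, -3.03]
force: [-0.1, -0.8, 0.5]
opening: 0.0854
gripper_force: 0.0
clock: 12.7
tool_pos: [0.4041, -0.0425, 0.1133]
ee_rot: [-3.141, 0.001, -3.03]
force: [-0.1, -0.2, -0.4]
opening: 0.044
gripper_force: 0.0
[ 0.40435329 -0.04247047  0.11314275]
```

View pics/r.png

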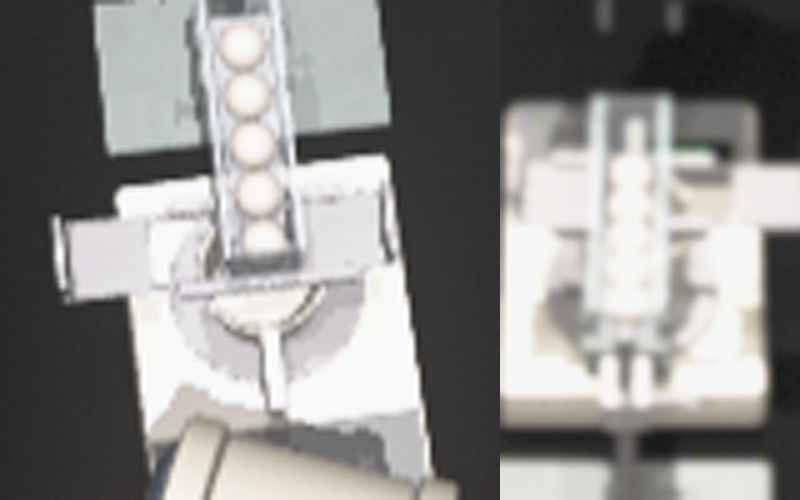

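The jug stands on the pan under the spout: handle end at crop (273,410), rim front at about (268,336). Next I'll check its place against the spout.

Run:
```python
from h import *
np.set_printoptions(precision=4,suppress=True)
T=bot.camera("top");s=bot.observe();t=lambda x,y:(270+(x-2)/5,115+(y-2)/5)
e=onz(T,t(274,410),.148);f=onz(T,t(268,336),.156);print(e,f)
u=(f-e)[:2];u/=np.linalg.norm(u);print("yaw",np.degrees(np.arctan2(u[1],u[0])),"axis",e[:2]+.088*np.array([.9936,.113]),f[:2]+.042*np.array([.9936,.113]))
L=onz(T,t(61,258),.237);Rr=onz(T,t(387,223),.237);y=(L-Rr)[:2];print("tabs",L,Rr,np.linalg.norm(y),y/np.linalg.norm(y), "spout",(L[:2]+Rr[:2])/2-.025*y/np.linalg.norm(y))
fr=(onz(T,t(229,262),.282)+onz(T,t(298,255),.282))/2;print("front",fr)
```

```text
[ 0.5137 -0.0273  0.148 ] [ 0.5597 -0.0232  0.156 ]
yaw 5.182770037442064 axis [ 0.6011 -0.0174] [ 0.6014 -0.0184]
tabs [0.5942 0.1012 0.237 ] [ 0.6171 -0.0951  0.237 ] 0.19762867882652652 [-0.1161  0.9932] spout [ 0.6086 -0.0218]
front [ 0.5868 -0.0216  0.282 ]
```

The jug is at about (0.602, -0.018), 7 mm from the spout, which is good. Next I take the shut fingers round to the left of the left tab.

```bash
python3 -m inch '[{"dx":0,"dy":0.8,"dz":-0.6,"wx":0,"wy":0,"wz":0,"grip":0},{"dx":0,"dy":0.9,"dz":-0.6,"wx":0,"wy":0,"wz":0,"grip":0},{"dx":0,"dy":0.9,"dz":-0.6,"wx":0,"wy":0,"wz":0,"grip":0},{"dx":0,"dy":0.9,"dz":-0.6,"wx":0,"wy":0,"wz":0,"grip":0},{"dx":0,"dy":0.9,"dz":-0.6,"wx":0,"wy":0,"wz":0,"grip":0}]'
python3 -m inch '[{"dx":0,"dy":0.9,"dz":-0.6,"wx":0,"wy":0,"wz":0,"grip":0},{"dx":0,"dy":0.9,"dz":-0.6,"wx":0,"wy":0,"wz":0,"grip":0},{"dx":0,"dy":0.9,"dz":-0.5,"wx":0,"wy":0,"wz":0,"grip":0},{"dx":0,"dy":0.9,"dz":0,"wx":0,"wy":0,"wz":0,"grip":0},{"dx":-0.3,"dy":0.7,"dz":0,"wx":0,"wy":0,"wz":0,"grip":0}]'
python3 -m inch '[{"dx":-1,"dy":0,"dz":0,"wx":0,"wy":0,"wz":0,"grip":0},{"dx":-1,"dy":0,"dz":0,"wx":0,"wy":0,"wz":0,"grip":0},{"dx":-1,"dy":0,"dz":0,"wx":0,"wy":0,"wz":0,"grip":0},{"dx":-1,"dy":0,"dz":0,"wx":0,"wy":0,"wz":0,"grip":0},{"dx":-1,"dy":0,"dz":0,"wx":0,"wy":0,"wz":0,"grip":0}]'
python3 -m inch '[{"dx":-1,"dy":0,"dz":0,"wx":0,"wy":0,"wz":0,"grip":0},{"dx":-1,"dy":0,"dz":0,"wx":0,"wy":0,"wz":0,"grip":0},{"dx":-1,"dy":0,"dz":0,"wx":0,"wy":0,"wz":0,"grip":0},{"dx":-1,"dy":0,"dz":0,"wx":0,"wy":0,"wz":0,"grip":0},{"dx":-0.9,"dy":0,"dz":0,"wx":0,"wy":0,"wz":0,"grip":0}]'
python3 -m inch '[{"dx":0,"dy":0,"dz":0,"wx":0,"wy":0,"wz":0,"grip":0},{"dx":0,"dy":0,"dz":0,"wx":0,"wy":0,"wz":0,"grip":0},{"dx":0,"dy":0,"dz":0,"wx":0,"wy":0,"wz":0,"grip":0},{"dx":0,"dy":0,"dz":0,"wx":0,"wy":0,"wz":0,"grip":0},{"dx":0,"dy":0,"dz":0,"wx":0,"wy":0,"wz":0,"grip":0}]'
```

```text
clock: 13.35
tool_pos: [0.3939, 0.0459, 0.1736]
ee_rot: [-3.142, 0.0, -3.03]
force: [0.0, 0.9, 0.3]
opening: -0.0001
gripper_force: 0.0
clock: 13.85
tool_pos: [0.3898, 0.1323, 0.2074]
ee_rot: [3.141, 0.001, -3.029]
force: [0.4, -1.5, 0.4]
opening: -0.0001
gripper_force: 0.0
clock: 14.35
tool_pos: [0.4904, 0.1428, 0.207]
ee_rot: [3.142, 0.0, -3.029]
force: [0.1, -1.1, 0.0]
opening: -0.0001
gripper_force: 0.0
clock: 14.85
tool_pos: [0.5879, 0.1537, 0.2068]
ee_rot: [3.142, 0.0, -3.029]
force: [0.7, -0.6, -0.3]
opening: 0.0
gripper_force: 0.0
clock: 15.35
tool_pos: [0.5862, 0.1533, 0.2072]
ee_rot: [3.142, -0.0, -3.03]
force: [-0.6, 0.1, 0.2]
opening: 0.0001
gripper_force: 0.0
```

```bash
python3 -m inch '[{"dx":0,"dy":-0.5,"dz":0,"wx":0,"wy":0,"wz":0,"grip":0},{"dx":0,"dy":-0.5,"dz":0,"wx":0,"wy":0,"wz":0,"grip":0},{"dx":0,"dy":-0.3,"dz":0,"wx":0,"wy":0,"wz":0,"grip":0},{"dx":0,"dy":0,"dz":0,"wx":0,"wy":0,"wz":0,"grip":0},{"dx":0,"dy":0,"dz":0,"wx":0,"wy":0,"wz":0,"grip":0}]'
python3 -m inch '[{"dx":0,"dy":-0.15,"dz":0,"wx":0,"wy":0,"wz":0,"grip":0},{"dx":0,"dy":-0.15,"dz":0,"wx":0,"wy":0,"wz":0,"grip":0},{"dx":0,"dy":-0.15,"dz":0,"wx":0,"wy":0,"wz":0,"grip":0},{"dx":0,"dy":-0.15,"dz":0,"wx":0,"wy":0,"wz":0,"grip":0},{"dx":0,"dy":0,"dz":0,"wx":0,"wy":0,"wz":0,"grip":0}]'
```

```text
clock: 15.85
tool_pos: [0.5896, 0.1272, 0.2071]
ee_rot: [3.141, 0.0, -3.03]
force: [0.7, -0.1, 1.1]
opening: 0.0001
gripper_force: 0.0
clock: 16.35
tool_pos: [0.5909, 0.1152, 0.2071]
ee_rot: [-3.142, 0.0, -3.03]
force: [0.2, -0.4, 0.1]
opening: -0.0002
gripper_force: 0.0
```

```bash
python3 -m inch '[{"dx":0,"dy":-0.2,"dz":0,"wx":0,"wy":0,"wz":0,"grip":0},{"dx":0,"dy":-0.2,"dz":0,"wx":0,"wy":0,"wz":0,"grip":0},{"dx":0,"dy":-0.2,"dz":0,"wx":0,"wy":0,"wz":0,"grip":0},{"dx":0,"dy":-0.2,"dz":0,"wx":0,"wy":0,"wz":0,"grip":0},{"dx":0,"dy":0,"dz":0,"wx":0,"wy":0,"wz":0,"grip":0}]'
python3 - <<'E'
from h import *
s=bot.observe();d=s["tool_pos"][:2]-[.608,-.0215];print(s["force"],d@[-.114,.9935],d@[.9935,.114])
E
```

```text
clock: 16.85
tool_pos: [0.5927, 0.099, 0.2071]
ee_rot: [-3.141, -0.0, -3.03]
force: [-0.1, 1.2, 0.7]
opening: 0.0004
gripper_force: 0.0
[-0.0970714   1.22414592  0.68018279] 0.12143867561747314 -0.001430635317197237
```

```bash
python3 -m inch '[{"dx":0,"dy":-0.3,"dz":0,"wx":0,"wy":0,"wz":0,"grip":0},{"dx":0,"dy":-0.3,"dz":0,"wx":0,"wy":0,"wz":0,"grip":0},{"dx":0,"dy":-0.3,"dz":0,"wx":0,"wy":0,"wz":0,"grip":0},{"dx":0,"dy":-0.3,"dz":0,"wx":0,"wy":0,"wz":0,"grip":0},{"dx":0,"dy":-0.1,"dz":0,"wx":0,"wy":0,"wz":0,"grip":0}]'
python3 - <<'E'
from h import *
s=bot.observe();d=s["tool_pos"][:2]-[.608,-.0215];print(s["force"],d@[-.114,.9935],d@[.9935,.114])
S=bot.camera("scene");T=bot.camera("top");print(bot.observe()["force"])
a=cv2.resize(T["img"][115:215,270:370],(500,500),interpolation=cv2.INTER_CUBIC);b=cv2.resize(S["img"][180:280,290:350],(300,500),interpolation=cv2.INTER_CUBIC)
cv2.imwrite("pics/u.png",np.hstack([a,b])[:,:,::-1])
E
```

```text
clock: 17.35
tool_pos: [0.5957, 0.073, 0.2071]
ee_rot: [-3.141, 0.0, -3.03]
force: [1.9, 2.2, -0.0]
opening: 0.0004
gripper_force: 1.0
[ 1.87788693  2.20421309 -0.01376067] 0.09531666319633267 -0.0014296764738885527
[-0.36406959  0.24328487 -0.10556927]
```

View pics/u.png

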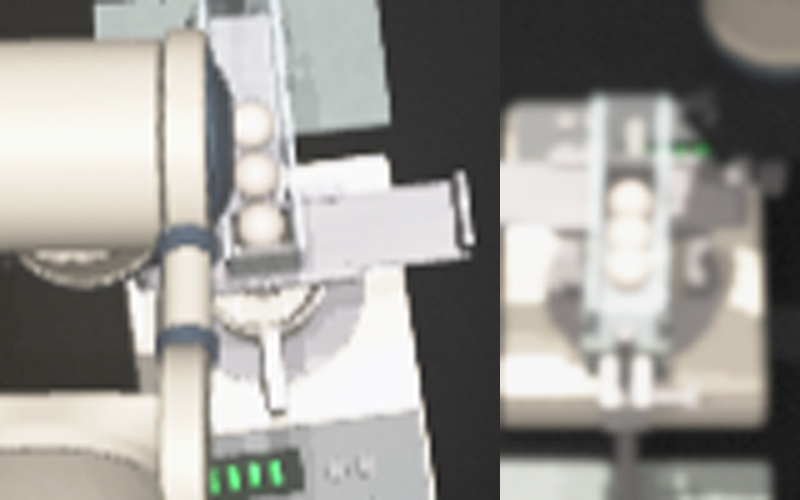

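The shutter is nearly open (right tab now at crop (463,210), about 45 mm of travel). Two balls have dropped and three are following. I'll push on gently to the stop.

```bash
python3 -m inch '[{"dx":0,"dy":-0.1,"dz":0,"wx":0,"wy":0,"wz":0,"grip":0},{"dx":0,"dy":-0.1,"dz":0,"wx":0,"wy":0,"wz":0,"grip":0},{"dx":0,"dy":-0.05,"dz":0,"wx":0,"wy":0,"wz":0,"grip":0},{"dx":0,"dy":0,"dz":0,"wx":0,"wy":0,"wz":0,"grip":0},{"dx":0,"dy":0,"dz":0,"wx":0,"wy":0,"wz":0,"grip":0}]'
```

```text
clock: 17.95
tool_pos: [0.5958, 0.0707, 0.2071]
ee_rot: [3.139, -0.0, -3.029]
force: [-1.8, 16.2, 1.2]
opening: 0.0002
gripper_force: 8.4
```

The stop is felt at 16 N, with the finger offset 15 mm. I back off, pass round the front and come to the right tab.

```bash
python3 -m inch '[{"dx":0,"dy":0.5,"dz":0,"wx":0,"wy":0,"wz":0,"grip":0},{"dx":0.2,"dy":0.9,"dz":0,"wx":0,"wy":0,"wz":0,"grip":0},{"dx":0.8,"dy":0.1,"dz":0,"wx":0,"wy":0,"wz":0,"grip":0},{"dx":1,"dy":0,"dz":0,"wx":0,"wy":0,"wz":0,"grip":0},{"dx":1,"dy":0,"dz":0,"wx":0,"wy":0,"wz":0,"grip":0}]'
python3 -m inch '[{"dx":1,"dy":0,"dz":0,"wx":0,"wy":0,"wz":0,"grip":0},{"dx":1,"dy":0,"dz":0,"wx":0,"wy":0,"wz":0,"grip":0},{"dx":1,"dy":0,"dz":0,"wx":0,"wy":0,"wz":0,"grip":0},{"dx":1,"dy":0,"dz":0,"wx":0,"wy":0,"wz":0,"grip":0},{"dx":1,"dy":0,"dz":0,"wx":0,"wy":0,"wz":0,"grip":0}]'
python3 -m inch '[{"dx":0.5,"dy":-0.7,"dz":0,"wx":0,"wy":0,"wz":0,"grip":0},{"dx":0,"dy":-1,"dz":0,"wx":0,"wy":0,"wz":0,"grip":0},{"dx":0,"dy":-1,"dz":0,"wx":0,"wy":0,"wz":0,"grip":0},{"dx":0,"dy":-1,"dz":0,"wx":0,"wy":0,"wz":0,"grip":0},{"dx":0,"dy":-1,"dz":0,"wx":0,"wy":0,"wz":0,"grip":0}]'
python3 -m inch '[{"dx":0,"dy":-1,"dz":0,"wx":0,"wy":0,"wz":0,"grip":0},{"dx":0,"dy":-1,"dz":0,"wx":0,"wy":0,"wz":0,"grip":0},{"dx":0,"dy":-1,"dz":0,"wx":0,"wy":0,"wz":0,"grip":0},{"dx":0,"dy":-1,"dz":0,"wx":0,"wy":0,"wz":0,"grip":0},{"dx":0,"dy":-1,"dz":0,"wx":0,"wy":0,"wz":0,"grip":0}]'
python3 -m inch '[{"dx":0,"dy":-1,"dz":0,"wx":0,"wy":0,"wz":0,"grip":0},{"dx":0,"dy":-1,"dz":0,"wx":0,"wy":0,"wz":0,"grip":0},{"dx":0,"dy":-1,"dz":0,"wx":0,"wy":0,"wz":0,"grip":0},{"dx":0,"dy":-1,"dz":0,"wx":0,"wy":0,"wz":0,"grip":0},{"dx":0,"dy":-1,"dz":0,"wx":0,"wy":0,"wz":0,"grip":0}]'
python3 - <<'E'
from h import *
S=bot.camera("scene");T=bot.camera("top");s=bot.observe();d=s["tool_pos"][:2]-[.608,-.0215];print(d@[-.114,.9935],d@[.9935,.114])
a=cv2.resize(T["img"][115:215,270:370],(500,500),interpolation=cv2.INTER_CUBIC);b=cv2.resize(S["img"][180:280,290:350],(300,500),interpolation=cv2.INTER_CUBIC)
cv2.imwrite("pics/v.png",np.hstack([a,b])[:,:,::-1])
# ball-coloured (bright, round) blobs inside the hopper region
P=[proj(T,[.608+.9935*x-.114*y,-.0215+.114*x+.9935*y,.24]) for x in(.02,.11) for y in(-.012,.012)];P=np.array(P)
x0,y0=P.min(0).astype(int);x1,y1=P.max(0).astype(int);print(x0,y0,x1,y1,T["img"][y0:y1,x0:x1].mean(2).astype(int)[::3,::2])
E
```

```text
clock: 18.45
tool_pos: [0.532, 0.0929, 0.2069]
ee_rot: [-3.141, -0.0, -3.029]
force: [0.6, -0.5, 0.2]
opening: 0.0002
gripper_force: 0.0
clock: 18.95
tool_pos: [0.4325, 0.0814, 0.2071]
ee_rot: [-3.141, 0.0, -3.029]
force: [0.4, 1.1, 0.3]
opening: -0.0003
gripper_force: 0.0
clock: 19.45
tool_pos: [0.4341, -0.0138, 0.2072]
ee_rot: [-3.141, 0.0, -3.029]
force: [0.2, 0.6, 0.1]
opening: 0.0001
gripper_force: 0.0
clock: 19.95
tool_pos: [0.4454, -0.1131, 0.2072]
ee_rot: [-3.141, -0.0, -3.029]
force: [0.1, -0.4, -0.1]
opening: -0.0005
gripper_force: 0.0
clock: 20.45
tool_pos: [0.4568, -0.2124, 0.2071]
ee_rot: [-3.141, -0.0, -3.029]
force: [0.6, 0.8, -0.2]
opening: -0.0003
gripper_force: 0.0
-0.1737249466987673 -0.17177595860776365
314 125 325 155 [[229 224 225 226 228 206]
 [229 220 222 226 227 219]
 [227 223 223 225 228 232]
 [224 224 221 221 225 235]
 [224 224 220 220 227 231]
 [205 225 221 220 221 236]
 [187 216 212 209 207 210]
 [144 205 204 204 204 207]
 [199 216 219 221 225 228]
 [237 234 230 229 229 233]]
```

View pics/v.png

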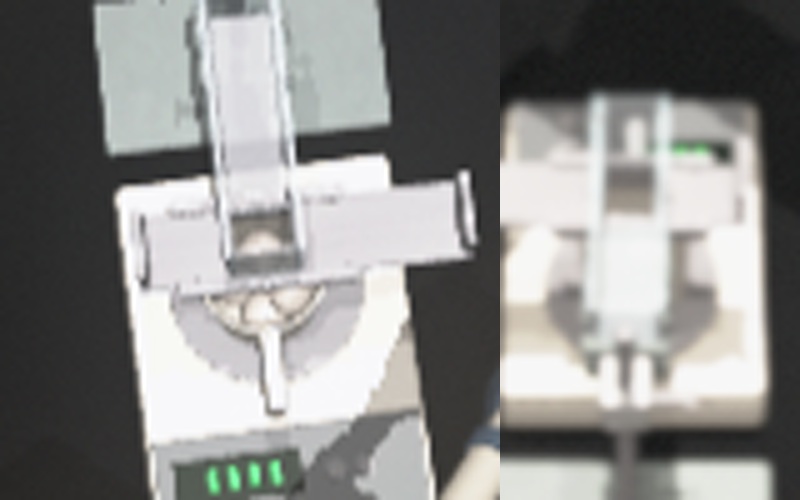

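The hopper is empty and the balls show in the jug at crop (262,305), (228,305), (292,300) and through the window at (262,240). The shutter is open, with the right tab at (465,205). I'll move behind the right tab and push it closed.

```bash
python3 -m inch '[{"dx":-0.6,"dy":0,"dz":0,"wx":0,"wy":0,"wz":0,"grip":0},{"dx":-1,"dy":0,"dz":0,"wx":0,"wy":0,"wz":0,"grip":0},{"dx":-1,"dy":0,"dz":0,"wx":0,"wy":0,"wz":0,"grip":0},{"dx":-1,"dy":0,"dz":0,"wx":0,"wy":0,"wz":0,"grip":0},{"dx":-1,"dy":0,"dz":0,"wx":0,"wy":0,"wz":0,"grip":0}]'
python3 -m inch '[{"dx":-1,"dy":0,"dz":0,"wx":0,"wy":0,"wz":0,"grip":0},{"dx":-1,"dy":0,"dz":0,"wx":0,"wy":0,"wz":0,"grip":0},{"dx":-1,"dy":0,"dz":0,"wx":0,"wy":0,"wz":0,"grip":0},{"dx":-1,"dy":0,"dz":0,"wx":0,"wy":0,"wz":0,"grip":0},{"dx":0,"dy":0,"dz":0,"wx":0,"wy":0,"wz":0,"grip":0}]'
python3 -m inch '[{"dx":0,"dy":0.5,"dz":0,"wx":0,"wy":0,"wz":0,"grip":0},{"dx":0,"dy":0.5,"dz":0,"wx":0,"wy":0,"wz":0,"grip":0},{"dx":0,"dy":0.3,"dz":0,"wx":0,"wy":0,"wz":0,"grip":0},{"dx":0,"dy":0.3,"dz":0,"wx":0,"wy":0,"wz":0,"grip":0},{"dx":0,"dy":0.3,"dz":0,"wx":0,"wy":0,"wz":0,"grip":0}]'
python3 -m inch '[{"dx":0,"dy":0.3,"dz":0,"wx":0,"wy":0,"wz":0,"grip":0},{"dx":0,"dy":0.3,"dz":0,"wx":0,"wy":0,"wz":0,"grip":0},{"dx":0,"dy":0.3,"dz":0,"wx":0,"wy":0,"wz":0,"grip":0},{"dx":0,"dy":0.3,"dz":0,"wx":0,"wy":0,"wz":0,"grip":0},{"dx":0,"dy":0.3,"dz":0,"wx":0,"wy":0,"wz":0,"grip":0}]'
python3 - <<'E'
from h import *
s=bot.observe();d=s["tool_pos"][:2]-[.608,-.0215];print(s["force"],d@[-.114,.9935],d@[.9935,.114])
E
```

```text
clock: 21.05
tool_pos: [0.5495, -0.2004, 0.2071]
ee_rot: [3.141, -0.0, -3.029]
force: [0.1, 0.0, 0.3]
opening: -0.0003
gripper_force: 0.0
clock: 21.55
tool_pos: [0.6301, -0.1912, 0.2068]
ee_rot: [-3.142, 0.001, -3.028]
force: [0.3, 0.1, -0.0]
opening: 0.0001
gripper_force: 0.0
clock: 22.05
tool_pos: [0.623, -0.1552, 0.2073]
ee_rot: [-3.141, -0.0, -3.03]
force: [-0.8, -2.7, 1.1]
opening: -0.0003
gripper_force: 1.1
clock: 22.55
tool_pos: [0.6199, -0.1253, 0.2071]
ee_rot: [-3.142, -0.0, -3.03]
force: [-1.6, -2.8, 1.3]
opening: -0.0001
gripper_force: 1.1
[-1.64384141 -2.75504422  1.25817421] -0.10444925522452123 1.4443010526378313e-05
```

```bash
python3 -m inch '[{"dx":0,"dy":0.25,"dz":0,"wx":0,"wy":0,"wz":0,"grip":0},{"dx":0,"dy":0.15,"dz":0,"wx":0,"wy":0,"wz":0,"grip":0},{"dx":0,"dy":0.1,"dz":0,"wx":0,"wy":0,"wz":0,"grip":0},{"dx":0,"dy":0,"dz":0,"wx":0,"wy":0,"wz":0,"grip":0},{"dx":0,"dy":0,"dz":0,"wx":0,"wy":0,"wz":0,"grip":0}]'
```

```text
clock: 23.05
tool_pos: [0.619, -0.1157, 0.2071]
ee_rot: [3.141, 0.0, -3.03]
force: [-0.2, -0.7, -0.3]
opening: 0.0003
gripper_force: 0.0
```

```bash
python3 -m inch '[{"dx":0,"dy":0.05,"dz":0,"wx":0,"wy":0,"wz":0,"grip":0},{"dx":0,"dy":0.05,"dz":0,"wx":0,"wy":0,"wz":0,"grip":0},{"dx":0,"dy":0.05,"dz":0,"wx":0,"wy":0,"wz":0,"grip":0},{"dx":0,"dy":0,"dz":0,"wx":0,"wy":0,"wz":0,"grip":0},{"dx":0,"dy":0,"dz":0,"wx":0,"wy":0,"wz":0,"grip":0}]'
```

```text
clock: 23.55
tool_pos: [0.6186, -0.1127, 0.2071]
ee_rot: [3.142, 0.0, -3.03]
force: [1.1, -0.9, 0.3]
opening: -0.0001
gripper_force: 0.5
```

```bash
python3 -m inch '[{"dx":0,"dy":0.05,"dz":0,"wx":0,"wy":0,"wz":0,"grip":0},{"dx":0,"dy":0.05,"dz":0,"wx":0,"wy":0,"wz":0,"grip":0},{"dx":0,"dy":0.05,"dz":0,"wx":0,"wy":0,"wz":0,"grip":0},{"dx":0,"dy":0,"dz":0,"wx":0,"wy":0,"wz":0,"grip":0},{"dx":0,"dy":0,"dz":0,"wx":0,"wy":0,"wz":0,"grip":0}]'
```

```text
clock: 24.05
tool_pos: [0.6184, -0.1112, 0.2072]
ee_rot: [-3.139, 0.0, -3.03]
force: [1.8, -12.6, -2.2]
opening: -0.0003
gripper_force: 6.4
```

The closed stop is felt at 12.6 N. I back off and check.

```bash
python3 -m inch '[{"dx":0,"dy":-0.5,"dz":0,"wx":0,"wy":0,"wz":0,"grip":0},{"dx":0,"dy":-0.9,"dz":0,"wx":0,"wy":0,"wz":0,"grip":0},{"dx":0.5,"dy":-0.5,"dz":0,"wx":0,"wy":0,"wz":0,"grip":0},{"dx":1,"dy":0,"dz":0,"wx":0,"wy":0,"wz":0,"grip":0},{"dx":1,"dy":0,"dz":0,"wx":0,"wy":0,"wz":0,"grip":0}]'
python3 -m inch '[{"dx":1,"dy":0,"dz":0,"wx":0,"wy":0,"wz":0,"grip":0},{"dx":1,"dy":0,"dz":0,"wx":0,"wy":0,"wz":0,"grip":0},{"dx":1,"dy":0,"dz":0,"wx":0,"wy":0,"wz":0,"grip":0},{"dx":1,"dy":0,"dz":0,"wx":0,"wy":0,"wz":0,"grip":0},{"dx":0.5,"dy":0,"dz":0,"wx":0,"wy":0,"wz":0,"grip":0}]'
python3 -m inch '[{"dx":0,"dy":0,"dz":0,"wx":0,"wy":0,"wz":0,"grip":0},{"dx":0,"dy":0,"dz":0,"wx":0,"wy":0,"wz":0,"grip":0},{"dx":0,"dy":0,"dz":0,"wx":0,"wy":0,"wz":0,"grip":0},{"dx":0,"dy":0,"dz":0,"wx":0,"wy":0,"wz":0,"grip":0},{"dx":0,"dy":0,"dz":0,"wx":0,"wy":0,"wz":0,"grip":0}]'
python3 - <<'E'
from h import *
T=bot.camera("top")
cur=cv2.resize(T["img"][115:215,270:370],(500,500),interpolation=cv2.INTER_CUBIC)[:,:,::-1]
r=cv2.imread("pics/r.png")[:,:500];v=cv2.imread("pics/v.png")[:,:500]
d=lambda a,b,x0,y0,x1,y1: round(float(cv2.absdiff(a,b)[y0:y1,x0:x1].mean()),1)
for n,b in dict(tabL=(45,200,130,310),tabR=(360,190,400,280),tabRopen=(440,160,490,260),jug=(200,290,330,420),hop=(205,10,295,200)).items():
    print(n,"vs start-closed",d(np.ascontiguousarray(cur),r,*b),"vs open",d(np.ascontiguousarray(cur),v,*b))
E
```

```text
clock: 24.55
tool_pos: [0.5716, -0.1542, 0.2068]
ee_rot: [3.141, -0.0, -3.031]
force: [-0.3, 0.8, -0.9]
opening: -0.0007
gripper_force: 0.0
clock: 25.05
tool_pos: [0.4814, -0.1637, 0.2071]
ee_rot: [3.141, -0.001, -3.031]
force: [-1.1, -0.6, -0.1]
opening: 0.0004
gripper_force: 0.0
clock: 25.55
tool_pos: [0.4837, -0.1631, 0.207]
ee_rot: [3.142, -0.0, -3.029]
force: [0.0, 0.4, -0.2]
opening: -0.0003
gripper_force: 0.0
tabL vs start-closed 11.7 vs open 98.4
tabR vs start-closed 38.8 vs open 52.3
tabRopen vs start-closed 54.9 vs open 78.2
jug vs start-closed 25.6 vs open 17.0
hop vs start-closed 10.5 vs open 0.6
```

```bash
python3 -m inch '[{"dx":0,"dy":-1,"dz":-0.5,"wx":0,"wy":0,"wz":0,"grip":0},{"dx":0,"dy":-1,"dz":-0.5,"wx":0,"wy":0,"wz":0,"grip":0},{"dx":0,"dy":-1,"dz":-0.5,"wx":0,"wy":0,"wz":0,"grip":0},{"dx":0,"dy":-1,"dz":-0.5,"wx":0,"wy":0,"wz":0,"grip":0},{"dx":0,"dy":-1,"dz":-0.5,"wx":0,"wy":0,"wz":0,"grip":0}]'
python3 -m inch '[{"dx":0.5,"dy":-1,"dz":-0.5,"wx":0,"wy":0,"wz":0,"grip":0},{"dx":0.5,"dy":-1,"dz":-0.5,"wx":0,"wy":0,"wz":0,"grip":0},{"dx":0.5,"dy":-0.5,"dz":0,"wx":0,"wy":0,"wz":0,"grip":0},{"dx":0,"dy":0,"dz":0,"wx":0,"wy":0,"wz":0,"grip":0},{"dx":0,"dy":0,"dz":0,"wx":0,"wy":0,"wz":0,"grip":0}]'
python3 - <<'E'
from h import *
T=bot.camera("top")
cur=np.ascontiguousarray(cv2.resize(T["img"][115:215,270:370],(500,500),interpolation=cv2.INTER_CUBIC)[:,:,::-1])
r=cv2.imread("pics/r.png")[:,:500];v=cv2.imread("pics/v.png")[:,:500]
d=lambda a,b,x0,y0,x1,y1: round(float(cv2.absdiff(a,b)[y0:y1,x0:x1].mean()),1)
for n,b in dict(tabL=(45,200,130,310),tabR=(360,190,400,280),tabRopen=(440,160,490,260),jug=(200,290,330,420),hop=(205,10,295,200)).items():
    print(n,"closed",d(cur,r,*b),"open",d(cur,v,*b))
g=lambda a,x0,y0,x1,y1:np.float32(cv2.cvtColor(np.ascontiguousarray(a[y0:y1,x0:x1]),cv2.COLOR_BGR2GRAY))
for n,b,ref in(("tabL shift",(45,205,130,310),r),("handle shift",(235,335,310,425),v),("tabR",(340,180,400,280),r)): print(n,cv2.phaseCorrelate(g(ref,*b),g(cur,*b)),"crop px (5 px ~ 3 mm)")
E
```

```text
clock: 26.1
tool_pos: [0.4946, -0.2633, 0.2574]
ee_rot: [3.142, -0.0, -3.03]
force: [0.5, 0.0, -0.1]
opening: -0.0
gripper_force: 0.0
clock: 26.6
tool_pos: [0.47, -0.315, 0.2765]
ee_rot: [3.141, -0.001, -3.03]
force: [1.2, -0.2, 0.6]
opening: -0.0001
gripper_force: 0.0
tabL closed 11.5 open 98.2
tabR closed 19.6 open 28.5
tabRopen closed 1.2 open 80.6
jug closed 12.4 open 2.3
hop closed 10.6 open 0.5
tabL shift ((-0.009667655678093467, -0.023235246098792572), 0.731042690728427) crop px (5 px ~ 3 mm)
handle shift ((0.4857207210768735, -0.034040447405075724), 0.9942829592669452) crop px (5 px ~ 3 mm)
tabR ((-0.014477184247407848, -0.11858684019590982), 0.6435097020467122) crop px (5 px ~ 3 mm)
```

Both tabs are back at their starting pixels (shift about 0), the jug and balls are unchanged, and the arm is clear. I'm handing the job in.

```bash
python3 -c "
from cell import bot
print(bot.sign_off())"
```

```text
the job is handed in; nothing more can be done
None
```

I handed the job in at about 27 s: the white jug stands on the pan under the spout, the hopper is empty with the balls in the jug (four seen, the fifth hidden), the shutter is closed, and the arm is clear with no unplanned contact felt; no verdict came back.

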